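# Reload the radio's battery tray

### The arm

A 6-joint arm with a two-finger parallel gripper is mounted at the origin on the work surface. World frame = base frame: x ahead of the robot, y to its left, z up, the work surface at z = 0. Lengths are in mm, angles in degrees, forces in N, time in s.
With the tool pointing down it reaches from about 350 to 850 mm from the base axis. Payload 8.1 kg.
Tool frame: the origin (TCP) lies midway between the tips of the shut fingers; the grasp point (between the pads) lies 19 mm behind it; z points along the fingers, y is the line along which they close (so a half turn about z gives the same grasp; the last joint's range is limited). The gripper opens to 85 mm and grips with 20 to 120 N. Pads are 22 mm wide; open, the fingers measure 114 mm over their backs; the gripper's body (76 mm by 85 mm) begins 54 mm behind the grasp point. The pads swing forward as they close: fully open they stand 13 mm farther back than shut.
Start: joints at [-80.925, 7.471, 85.268, -0, 87.261, -4.893], TCP at [144.855, -582.256, 231.292] pointing down, gripper open.
Joint ranges: [-169.43, 169.43], [-51.17, 129.36], [1.28, 143.12], [-76.62, 256.62], [0, 156.53], [-152.29, 152.29]. Speed limits (degrees/s): [136.94, 136.94, 159.86, 180, 180, 180].

### API

Orientations are given as [roll, pitch, yaw] about the fixed x, y, z axes, in that order (R = Rz(yaw) Ry(pitch) Rx(roll)).
In Python, from bench import sensors, optics, r gives the robot as it stands.
- The arm moves only by the tool apply_moves, never from a script. Its argument "targets" is a list of rows, each a list of 7 numbers: the shift along the tool's x, y, z in mm, then the turn, a rotation vector about the tool's x, y, z in rad, then the closure, from 0 (fully open) to 1 (shut). In form: [[x, y, z, wx, wy, wz, claw], ...]. A call has 1 to 20 rows; each row shifts and turns the commanded pose from where the row before left it, along the tool's axes as they then stand; what a row does not reach is not made up. A row lasts 1/8 s, in which the tool goes at most 62.5 mm and 10.7 degrees, less where a joint would pass 70% of its speed; a pose out of reach is approached as far as the arm can. A call is refused whole if a number of a shift passes 62.5 or a number of a turn 0.188, either way. A call with a gripper value outside its range is refused whole. The fingers move at their own pace and stop on an object; "force" is the grip in N (left out, the last holds). Time passes only in rows, so rows that do not move let the fingers close. It gives the time, the measured TCP pose, the force, the opening and the grip force at its end, in the units of the state.
- sensors.sense(): the state, without advancing time (a new reading comes with each control period).
- optics.snapshot(name): name is "scene" or "side" or "wrist"; returns the picture (420x560x3 uint8, red, green, blue); there is no depth.
- optics.get_calibration(name): a dict with "camera_matrix" (3x3 intrinsics, pixels), "dist_coeffs" ([k1, k2, p1, p2, k3] as OpenCV has them; the pictures are not rectified), "pose" (4x4, takes a point from camera to world coordinates). Camera axes: x right, y down, z forward; pixel columns grow to the right and rows downward; lengths in mm; the calibration is good to about 2 mm. A picture is of the moment at which its call begins: read the wrist's pose just before it. get_calibration takes no time and is no camera call; for the wrist camera it gives the pose at the moment of the call.
- r.hand_in(): hands the job in; it is judged then, once.
The state is a dict: "time": time; "joint_pos": joint angles; "qd": joint speeds; "joint_efforts": joint torques, N m; "tool_pos": TCP position; "tcp_rot": TCP orientation; "ft_force": force on the tool from outside, world axes, zero at the start; "wrist_torque": the same for the moment, N m; "finger_gap": finger opening in mm; "grip_force": force on a finger pad.
Only numpy, scipy, OpenCV 4.12 (cv2) and the standard library are available. Lean on these libraries where they do the work, as an engineer would, in place of code of your own. Each camera call takes 0.05 s, during which the arm holds its last target. There are 200 camera calls.

### The job

The radio is lying on its face with its battery flap open. Slide the white tray with its two cells, nose (low end) first, into the battery bay until its catch holds it fully home, without forcing it, then shut the flap. Leave everything else on the bench where it is.

Things in the scene. Friction and masses are not known exactly. Their poses are not given: they have to be found in the camera images.
- radio: Green plastic radio casing, fixed, lying on its face between wooden battens 22 mm high: 172 (x) by 250 (y) by 66 mm high. Origin: centre of the underside, on the bench; z up. The upright end face at x = -86 mm looks to -x, towards the robot, and holds the opening of the battery bay
- bay_mouth (a point): Nominal middle of the bay mouth at the level of the bay floor, in the casing's end face (radio x -86, y -50 mm, 10 mm over the bench); axes as the radio's: the tray slides in along +x. The opening is 68 mm wide, its top edge 53 mm over the bench. In it sits a black battery box parallel to the casing, but glued in by hand: its middle may lie up to 6 mm left or right of this point
- bay_inside (a point): Point on that nominal axis 60 mm inside the mouth, on the bay floor; axes as the radio's. The battery box is 44.5 mm wide inside, 43 mm high under the casing's roof, which covers it all. Its side walls, 6 mm thick, end square and flush with the casing's face: a tray off to one side stops on the rim. Only the floor's front edge is bevelled. A gripper cannot follow in: the last part must be pushed
- tail_home (a point): Where the tray's tail centre is when fully home (nominal in y): 5 mm outside the casing's end face, 26 mm over the bench. From 20 mm short of home two hidden spring balls rub (8 to 15 N to get past); the last 6 mm also compress a contact spring (up to 4 N); at home the balls snap into the tray's notches and hold it. Let go sooner it is pushed back out. 2.5 mm farther is a hard stop
- tray: Loose white plastic battery tray, open on top, 137 mm long (x), 42 mm wide (y), side walls 26 mm high; with cells about 0.3 kg. Origin: centre of its underside; +x points to the nose (closed end, corner radius 1.5 mm). It can be gripped across its width (y); each side wall has a 10 mm wide notch, centre 18 mm behind the nose
- tray_tail (a point): Centre of the tray's flat tail end, which is 42 mm wide and 32 mm high: 68.5 mm to -x of the tray's origin, 16 mm above its underside; axes as the tray's
- cell_a: Large red dry cell with brass-coloured band, 33 mm across, 61 mm long, lying loose in the tail half of the tray along its x. Origin: its middle, on its axis; its place in the tray is point seat_a
- cell_b: The same cell in the nose half of the tray; its place is point seat_b
- seat_a (a point): On the tray: where the middle of cell_a belongs (32.5 mm to -x of the tray's origin, 19 mm above the underside)
- seat_b (a point): On the tray: where the middle of cell_b belongs (29 mm to +x of the tray's origin, 19 mm above the underside)
- flap (a joint): Opening angle of the green flap, rad: 0 shut, about 2 as found (swung out to the left of the mouth). It turns about an upright pin and stays where it is left (friction only: 0.5 N at its edge moves it). Dished lid, 94 mm from pin to free edge, from 6 to 60 mm over the bench; shut, its outer face stands 12 mm off the casing's face. It cannot shut if the tray is over 4 mm short of home
- flap_hinge (a point): The flap's pin at mid height: radio x = -90 mm, y = 0, 33 mm above the bench; axes as the radio's. At opening angle q the flap points from here along (-sin q, -cos q) in the radio's x, y
- flap_edge (a point): Point on the flap's outer face, 85 mm from the pin (9 mm short of the free edge) and 8 mm off the plane through the pin; its -x axis points out of the outer face (to the robot when shut)
- screwdriver: Loose screwdriver with red handle, lying on the bench; bystander. Origin: underside, about mid-length
- pliers: Loose needle-nose pliers with blue handles, 160 mm long, lying; bystander. Origin: near the pivot, on the bench
- saucer: Loose white ceramic saucer holding screws, 124 mm across, 16 mm high; bystander. Origin: centre of its underside
- tuning_knob: Loose black radio knob, 30 mm across, 12 mm high; bystander. Origin: centre of its underside
- multimeter: Loose yellow multimeter, 150 by 75 by 34 mm, lying; bystander. Origin: centre of its underside
- old_cell: Blue spent cell standing upright, 33 mm across, 61 mm high; bystander. Origin: centre of its underside

How it is judged:
By the outcome, as a careful person would: the job done as asked, in the order asked, and still so for the second after the job is handed in, with the robot touching nothing.
It also fails if it takes over 72 s, if anything falls off the work surface, if the arm or the gripper's body presses on something with over 40 N, if the wrist force passes 120 N, or if a joint passes its speed limit or range.

## Working session

There is one attempt and no reset: what is moved stays moved. The work goes in short steps, Python scripts to look and compute and a tool call to move; the robot and the scene stay as the last step left them, time stands still between calls to the robot, and variables do not carry over. Pictures are saved under pics/ and viewed, at most 10 in all, crops included, and the job is handed in when it is done.

Besides the shell and the picture viewer there is one more tool, called after ">>>" as name(argument=value, ...) on one line, values as JSON. apply_moves: Moves the arm, as the interface text tells. Its arguments: {"type":"object","properties":{"targets":{"type":"array"},"force":{"type":"number"}},"required":["targets"]}

```bash
mkdir -p pics; ls; cat > h.py <<'E'
import numpy as np, cv2
from bench import sensors, optics, r
from scipy.spatial.transform import Rotation as R
def snap(n,f):
    c=optics.get_calibration(n); im=np.array(optics.snapshot(n)); cv2.imwrite('pics/'+f+'.png',im[:,:,::-1]); 
    np.savez('pics/'+f+'.npz',im=im,K=np.array(c['camera_matrix']),D=np.array(c['dist_coeffs']),T=np.array(c['pose'])); return im
def load(f): return np.load('pics/'+f+'.npz')
def ray(d,uv):
    p=cv2.undistortPoints(np.array(uv,float).reshape(-1,1,2),d['K'],d['D']).reshape(-1,2)
    v=np.c_[p,np.ones(len(p))]@d['T'][:3,:3].T; return d['T'][:3,3],v/np.linalg.norm(v,axis=1)[:,None]
def onz(d,uv,z):
    o,v=ray(d,uv); return o+v*((z-o[2])/v[:,2])[:,None]
def proj(d,P):
    M=np.linalg.inv(d['T']); return cv2.projectPoints(np.array(P,float).reshape(-1,1,3),cv2.Rodrigues(M[:3,:3])[0],M[:3,3],d['K'],d['D'])[0].reshape(-1,2)
E
python3 - <<'E'
from h import *
a=snap('scene','s1');b=snap('side','d1');
for n in('s1','d1'):
    d=load(n);print(n,d['T'].round(2).tolist(),d['K'][0,0])
s=sensors.sense();print(s)
E
```

```text
pics
s1 [[-0.35, 0.62, -0.7, 1345.02], [0.94, 0.22, -0.27, 302.3], [-0.02, -0.75, -0.66, 839.43], [0.0, 0.0, 0.0, 1.0]] 464.9022251372325
d1 [[-0.95, -0.14, 0.28, 193.95], [-0.31, 0.49, -0.82, 875.88], [-0.02, -0.86, -0.51, 608.39], [0.0, 0.0, 0.0, 1.0]] 424.9137043624567
{'time': 0.1, 'joint_pos': array([-8.09253769e+01,  7.51199128e+00,  8.53243200e+01, -4.31417051e-04,
        8.72640569e+01, -4.89218259e+00]), 'qd': array([ 0.01115626, -0.17147664, -0.1459226 ,  0.03086851, -0.04468606,
       -0.01066022]), 'joint_efforts': array([ 1.79053509e-04, -5.70949924e+01, -5.01943624e+01, -3.06178372e-04,
        8.15498934e-03,  4.38513712e-05]), 'tool_pos': array([ 144.76126032, -581.73802183,  230.32447188]), 'tcp_rot': array([-1.79899961e+02, -8.13017675e-03,  1.39668196e+01]), 'ft_force': array([-0.36789328,  0.6187652 ,  0.13042988]), 'wrist_torque': array([-0.02069756,  0.03694078,  0.05453072]), 'grip_force': 0.0, 'finger_gap': 85.54800946052252}
```

View pics/s1.png

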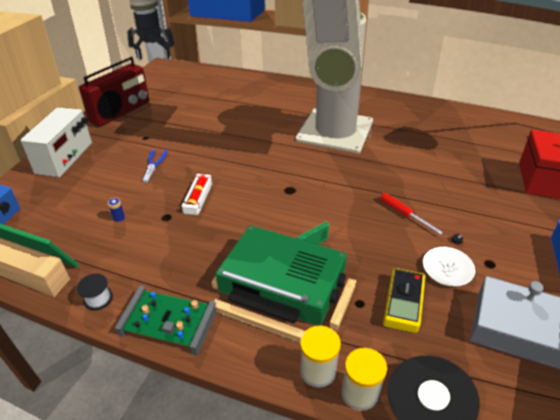

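View pics/d1.png

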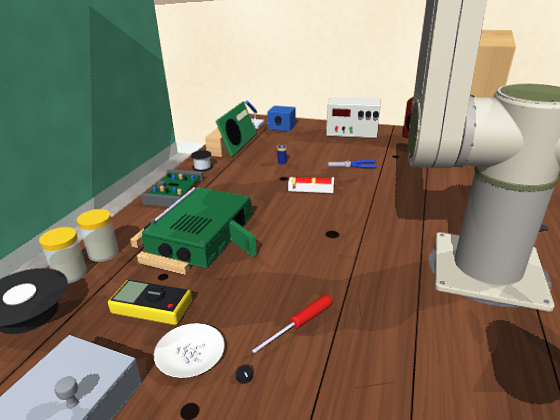

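The scene view shows the tray at about (197,194), the radio at (283,275) and the flap at (318,236). In the side view the tray is at (311,185), the radio at (200,225) and the flap at (243,238).

```bash
python3 - <<'E'
from h import *
d=load('s1');e=load('d1')
print('tray scene z26',onz(d,[(197,194),(201,176),(193,212)],26).round(0).tolist())
print('tray side',onz(e,[(311,183),(290,183),(334,183)],26).round(0).tolist())
for n,z in((d,66),(e,66)):
    hsv=cv2.cvtColor(n['im'],cv2.COLOR_RGB2HSV)
    m=cv2.inRange(hsv,(60,100,40),(90,255,255));
    if n is e: m[:,:130]=0; m[:180]=0
    else: m[:210]=0; m[:,:210]=0
    c=max(cv2.findContours(m,0,2)[0],key=cv2.contourArea)
    p=cv2.approxPolyDP(c,4,True)[:,0]
    print(np.c_[p,onz(n,p,66)[:,:2],onz(n,p,60)[:,:2],onz(n,p,6)[:,:2]].round(0).astype(int).tolist())
import cv2
a=cv2.resize(d['im'][210:330,200:370],None,fx=4,fy=4,interpolation=2)
cv2.imwrite('pics/c1.png',a[:,:,::-1])
E
```

```text
tray scene z26 [[490.0, -269.0, 26.0], [412.0, -297.0, 26.0], [561.0, -243.0, 26.0]]
tray side [[473.0, -268.0, 26.0], [535.0, -251.0, 26.0], [405.0, -287.0, 26.0]]
[[345, 254, 615, 181, 609, 180, 558, 172], [318, 244, 604, 114, 599, 113, 547, 99], [326, 238, 579, 126, 573, 125, 520, 113], [326, 222, 526, 111, 519, 110, 462, 96], [295, 239, 606, 58, 600, 56, 549, 39], [250, 226, 600, -60, 594, -62, 542, -88], [216, 272, 762, -73, 757, -76, 716, -102], [219, 290, 805, -45, 801, -48, 763, -72], [229, 294, 808, -20, 804, -23, 766, -45], [233, 281, 772, -27, 768, -30, 728, -53], [297, 308, 794, 126, 790, 125, 752, 112], [301, 319, 818, 142, 813, 141, 777, 130], [321, 323, 814, 183, 810, 182, 772, 174]]
[[142, 232, 774, 172, 780, 165, 838, 95], [145, 251, 723, 238, 728, 231, 781, 167], [161, 255, 680, 241, 686, 234, 734, 171], [157, 248, 703, 220, 709, 213, 760, 148], [164, 242, 701, 195, 707, 187, 757, 120], [172, 249, 669, 214, 674, 207, 722, 141], [168, 256, 664, 240, 669, 233, 716, 170], [179, 259, 635, 243, 640, 236, 684, 173], [175, 253, 655, 226, 660, 219, 706, 154], [185, 247, 645, 199, 650, 192, 695, 124], [190, 253, 623, 217, 628, 209, 671, 144], [187, 261, 615, 245, 620, 238, 662, 175], [204, 267, 571, 253, 575, 246, 612, 184], [230, 240, 559, 145, 563, 137, 600, 64], [255, 254, 485, 180, 488, 172, 517, 103], [254, 236, 512, 114, 516, 106, 547, 30], [231, 218, 596, 54, 601, 45, 641, -37], [242, 207, 591, -5, 595, -15, 635, -103], [245, 222, 556, 62, 560, 53, 596, -28], [250, 217, 552, 36, 556, 27, 592, -57], [247, 196, 601, -65, 605, -76, 646, -170], [196, 188, 758, -71, 764, -81, 821, -175]]
```

View pics/c1.png

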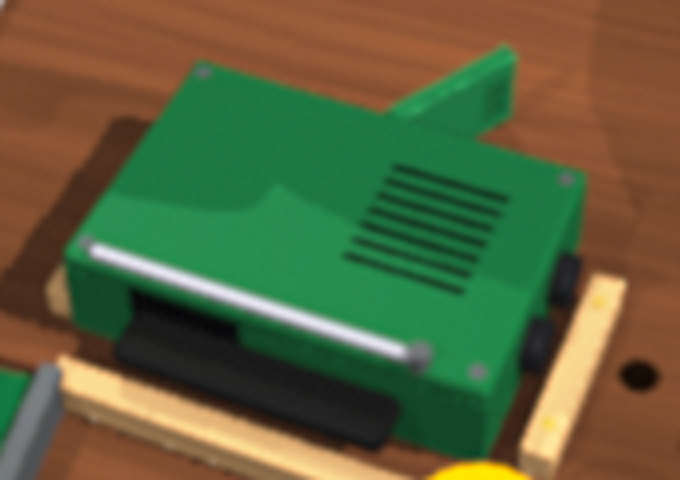

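The crop shows the casing top corners at full-image (251,227) and (345,254), with the flap swung out at (318,236). Next I'll check the wrist camera offset and plan a look from above.

```bash
cat >> h.py <<'E'
def tool():
    s=sensors.sense(); return s['tool_pos'],R.from_euler('xyz',s['tcp_rot'],degrees=True),s
def to(p,rpy):
    """shift in present tool axes & rotvec to reach p, rpy"""
    t,q,_=tool(); return q.inv().apply(np.array(p)-t).round(1),(q.inv()*R.from_euler('xyz',rpy,degrees=True)).as_rotvec().round(3)
E
python3 - <<'E'
from h import *
t,q,s=tool();c=optics.get_calibration('wrist');T=np.array(c['pose'])
print('cam in tool',q.inv().apply(T[:3,3]-t),'\n',(q.inv().as_matrix()@T[:3,:3]).round(3), np.array(c['camera_matrix'])[0,0])
# camera ~ above tray
for yaw in (19.,):
    print(to([430,-290,230],[180,0,yaw]))
E
```

```text
cam in tool [ 8.20344020e+01  1.01833127e-01 -1.41997752e+02] 
 [[ 0.001 -0.947 -0.32 ]
 [ 1.     0.001  0.001]
 [-0.001 -0.32   0.947]] 336.8313960475031
(array([ 347.2, -214.3,    0.7]), array([-0.002, -0.   , -0.088]))
```

>>> apply_moves(targets=[[50,-30,0,0,0,0,0],[50,-30,0,0,0,0,0],[50,-30,0,0,0,0,0],[50,-30,0,0,0,0,0],[50,-30,0,0,0,0,0],[50,-30,0,0,0,0,0],[50,-30,0,0,0,-0.18,0],[0,0,0,0,0,-0.18,0],[0,0,0,0,0,-0.18,0],[0,0,0,0,0,-0.18,0],[0,0,0,0,0,-0.18,0],[0,0,0,0,0,-0.18,0],[0,0,0,0,0,-0.18,0],[0,0,0,0,0,-0.18,0],[0,0,0,0,0,-0.18,0],[0,0,0,0,0,-0.18,0],[0,0,0,0,0,-0.18,0],[0,0,0,0,0,-0.18,0],[0,0,0,0,0,-0.18,0],[0,0,0,0,0,-0.18,0]])

```text
time: 2.6
tool_pos: [433.6, -293.8, 230.8]
tcp_rot: [180.0, -0.1, 158.7]
ft_force: [-1.2, 0.7, 0.4]
finger_gap: 85.4
grip_force: 0.0
```

>>> apply_moves(targets=[[0,0,0,0,0,-0.18,0],[0,0,0,0,0,-0.18,0],[0,0,0,0,0,-0.18,0],[0,0,0,0,0,-0.17,0],[0,0,0,0,0,0,0],[0,0,0,0,0,0,0]])

```text
time: 3.35
tool_pos: [433.7, -293.9, 231.0]
tcp_rot: [180.0, -0.0, -161.2]
ft_force: [-0.3, -0.3, -0.3]
finger_gap: 85.2
grip_force: 0.0
```

```bash
python3 - <<'E'
from h import *
snap('wrist','w1');t,q,s=tool();print(t,s['tcp_rot'],s['time'],s['joint_pos'].round(0))
E
```

```text
[ 433.73143036 -293.92766545  231.13289003] [ 1.79984685e+02 -7.57833981e-03 -1.61150902e+02] 3.4 [ -40.   -4.   97.    0.   87. -149.]
```

View pics/w1.png

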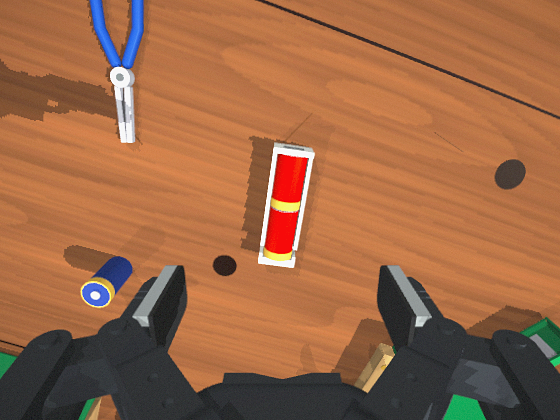

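The wrist view shows the tray from about (295,148) down to (278,264), with the old cell at (105,280) and the pliers at (122,80). I'll zoom in to tell the nose from the tail.

```bash
python3 - <<'E'
from h import *
d=load('w1');a=cv2.resize(d['im'][135:275,240:335],None,fx=4.2,fy=4.2,interpolation=2)
cv2.imwrite('pics/c2.png',a[:,:,::-1])
hsv=cv2.cvtColor(d['im'],cv2.COLOR_RGB2HSV)
m=cv2.inRange(hsv,(0,0,150),(180,60,255))|cv2.inRange(hsv,(0,180,120),(5,255,255))|cv2.inRange(hsv,(173,180,120),(180,255,255));m[:130]=0;m[280:]=0;m[:,:240]=0;m[:,330:]=0
c=max(cv2.findContours(m,0,2)[0],key=cv2.contourArea)
p=cv2.boxPoints(cv2.minAreaRect(c));print(p.round(1).tolist());
h=cv2.convexHull(c);print(cv2.approxPolyDP(h,3,True)[:,0].tolist())
for z in(0,26,32):print(z,onz(d,p,z).round(1).tolist())
E
```

```text
[[257.1000061035156, 262.79998779296875], [273.8999938964844, 141.8000030517578], [315.0, 147.5], [298.29998779296875, 268.5]]
[[274, 143], [308, 147], [314, 153], [293, 267], [258, 262]]
0 [[562.4, -282.3, 0.0], [412.8, -310.1, 0.0], [404.0, -264.8, 0.0], [553.4, -230.9, 0.0]]
26 [[548.0, -284.9, 26.0], [408.8, -310.9, 26.0], [400.6, -268.7, 26.0], [539.6, -237.1, 26.0]]
32 [[544.7, -285.6, 32.0], [407.9, -311.0, 32.0], [399.8, -269.6, 32.0], [536.4, -238.6, 32.0]]
```

View pics/c2.png

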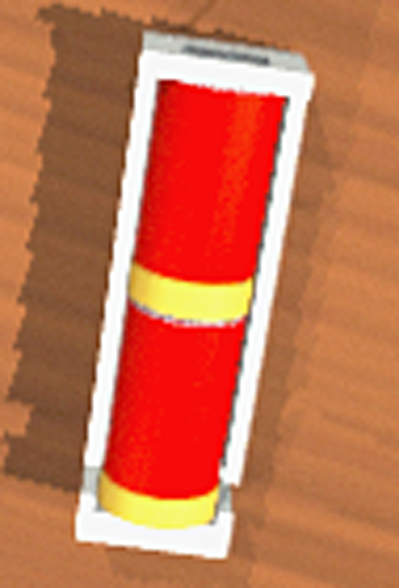

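The zoom shows the side notches near the bottom end, so the nose is at the bottom (world +x, away from the robot) and the tail is at the top.

```bash
python3 - <<'E'
from h import *
d=load('w1')
T=onz(d,[(274,147),(314.5,153)],32);N=onz(d,[(258,264),(294.3,267.6)],26)
print(T.round(1),N.round(1),np.linalg.norm(T[0]-T[1]),np.linalg.norm(N[0]-N[1]))
v=(N.mean(0)-T.mean(0))[:2];print('len',np.linalg.norm(v),'yaw',np.degrees(np.arctan2(v[1],v[0])))
# side edges mid tray at z26: left/right wall outer edges
p=lambda x,y:(240+x/4.2,135+y/4.2)
L=onz(d,[p(130,150),p(87,470)],26);Rr=onz(d,[p(297,200),p(245,485)],26)
for E in(L,Rr):
    w=E[1]-E[0];print(E.round(1),np.degrees(np.arctan2(w[1],w[0])))
E
```

```text
[[ 412.9 -309.2   32. ]
 [ 405.3 -268.1   32. ]] [[ 549.2 -283.5   26. ]
 [ 540.  -242.    26. ]] 41.76768689717916 42.534128088318184
len 137.96744629230358 yaw 10.837710607503011
[[ 438.8 -304.1   26. ]
 [ 527.2 -287.2   26. ]] 10.818101877552689
[[ 437.4 -259.8   26. ]
 [ 517.6 -245.    26. ]] 10.428480247279166
```

```bash
python3 - <<'E'
from h import *
print(to([429.7,-284.7,4],[180,0,-169.2]))
E
```

```text
(array([  0.8,  10. , 227.1]), array([ 0.  , -0.  ,  0.14]))
```

>>> apply_moves(targets=[[0.8,10,40,0,0,0,0],[0,0,45,0,0,0.14,0],[0,0,45,0,0,0,0],[0,0,40,0,0,0,0],[0,0,30,0,0,0,0],[0,0,17,0,0,0,0],[0,0,10,0,0,0,0],[0,0,0,0,0,0,0]])

```text
time: 4.4
tool_pos: [429.9, -284.9, 4.4]
tcp_rot: [180.0, -0.0, -169.0]
ft_force: [0.2, 0.1, 0.1]
finger_gap: 85.0
grip_force: 0.0
```

>>> apply_moves(targets=[[0,0,0,0,0,0,0.6],[0,0,0,0,0,0,0.8],[0,0,0,0,0,0,0.8],[0,0,0,0,0,0,0.8]], force=40)

```text
time: 4.9
tool_pos: [430.5, -285.3, 5.3]
tcp_rot: [-179.9, 0.1, -169.0]
ft_force: [-0.8, 1.2, 6.2]
finger_gap: 41.3
grip_force: 41.8
```

>>> apply_moves(targets=[[0,0,-10,0,0,0,0.8],[0,0,-30,0,0,0,0.8],[0,0,-45,0,0,0,0.8],[0,0,-45,0,0,0,0.8],[0,0,-15,0,0,0.13,0.8],[0,0,0,0,0,0.125,0.8],[0,0,0,0,0,0,0.8]])

```text
time: 5.78
tool_pos: [429.5, -284.5, 149.4]
tcp_rot: [180.0, -0.0, 176.4]
ft_force: [-0.4, -0.2, -3.2]
finger_gap: 41.6
grip_force: 41.4
```

```bash
python3 - <<'E'
from h import *
print(to([470,-150,150],[180,0,176.4]))
E
```

```text
(array([-32.1, 136.8,  -0.6]), array([ 0.   , -0.   ,  0.001]))
```

>>> apply_moves(targets=[[-8,34,0,0,0,0,0.8],[-8,34,0,0,0,0,0.8],[-8,34,0,0,0,0,0.8],[-8,34,0,0,0,0,0.8],[0,0,0,0,-0.15,0,0.8],[0,0,0,0,-0.15,0,0.8],[0,0,0,0,-0.15,0,0.8],[0,0,0,0,-0.15,0,0.8],[0,0,0,0,0,0,0.8],[0,0,0,0,0,0,0.8],[0,0,0,0,0,0,0.8]])

```text
time: 7.15
tool_pos: [471.7, -151.7, 151.5]
tcp_rot: [-179.9, 34.4, 176.5]
ft_force: [-0.1, 0.2, -2.8]
finger_gap: 41.4
grip_force: 42.5
```

```bash
python3 - <<'E'
from h import *
snap('wrist','w2');t,q,s=tool();print(t,s['tcp_rot'],s['time'],s['joint_pos'].round(0))
E
```

```text
[ 471.59271779 -151.52228678  151.12840683] [-179.92652326   34.3711126   176.52454393] 7.2 [ -37.  -41.  140.   23.   54. -133.]
```

View pics/w2.png

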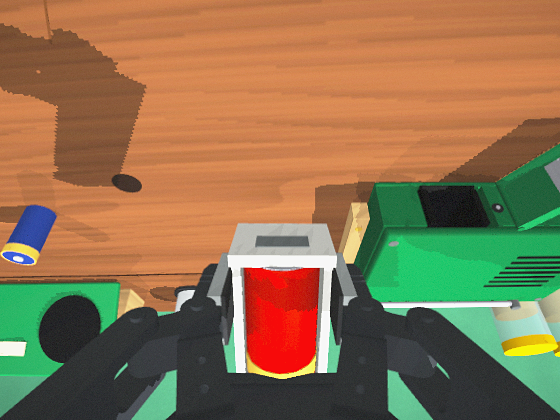

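The wrist view (appearing upside down) shows the bay mouth at about (450,205), the casing's front top edge running from (375,228) to the right, and the flap at (545,190). I'll zoom in on the mouth.

```bash
python3 - <<'E'
from h import *
d=load('w2');a=cv2.resize(d['im'][165:265,360:560],None,fx=4,fy=4,interpolation=2)
a=np.clip(a.astype(float)**0.6*255**0.4,0,255).astype(np.uint8)
cv2.imwrite('pics/c3.png',a[:,:,::-1])
E
```

```text
(no output)
```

View pics/c3.png

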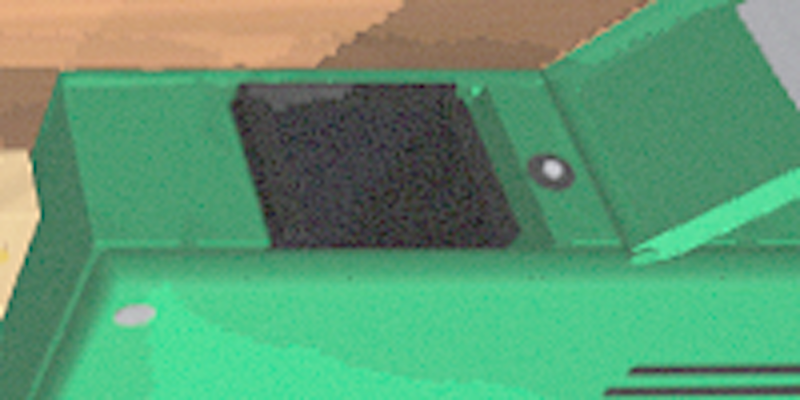

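The zoom shows the face's bottom-left corner at crop (62,75), the dark bay from (240,85) to (520,245), and the flap hinge on the right. I'll project the nominal geometry and compare.

```bash
python3 - <<'E'
from h import *
d=load('w2');c=lambda x,y:(360+x/4,165+y/4)
P=onz(d,[c(62,75),c(300,72),c(540,68)],0);print('bottom edge z0',P.round(1).tolist())
Q=onz(d,[c(98,250),c(300,250),c(620,250)],66);print('top z66',Q.round(1).tolist())
Q=onz(d,[c(98,250),c(300,250),c(620,250)],60);print('top z60',Q.round(1).tolist())
s=load('s1')
def mk(o,yaw):
    y=np.radians(yaw);X=np.array([np.cos(y),np.sin(y),0]);Y=np.array([-np.sin(y),np.cos(y),0]);return lambda p:np.array(o)+p[0]*X+p[1]*Y+np.array([0,0,p[2]])
# pose from bottom left corner
cor=P[0]
for yaw in(-2,-3.6,-5):
    f=mk([0,0,0],yaw); o=cor-f((-86,-125,0)); f=mk(o,yaw)
    pts=[f((-86,yy,z)) for yy,z in((-125,0),(-125,66),(125,66),(-84,10),(-84,53),(-16,10),(-16,53),(0,66))]
    print(yaw,o.round(1),((proj(d,pts)-[360,165])*4).round(0).tolist())
    pts=[f((x,yy,66)) for x,yy in((-86,-125),(-86,125),(86,-125),(86,125))]
    print('   scene',proj(s,pts).round(1).tolist())
E
```

```text
bottom edge z0 [[595.2, -62.7, 0.0], [597.5, -1.3, 0.0], [599.3, 60.9, 0.0]]
top z66 [[574.6, -69.1, 66.0], [577.3, -25.0, 66.0], [581.8, 46.2, 66.0]]
top z60 [[584.3, -66.2, 60.0], [587.1, -20.5, 60.0], [591.7, 53.4, 60.0]]
-2 [685.5  59.2   0. ] [[62.0, 75.0], [110.0, 297.0], [1173.0, 279.0], [230.0, 103.0], [274.0, 247.0], [497.0, 100.0], [562.0, 242.0], [652.0, 289.0]]
   scene [[249.5, 224.5], [348.6, 251.3], [216.7, 274.3], [325.4, 308.2]]
-3.6 [688.9  56.7   0. ] [[62.0, 75.0], [110.0, 297.0], [1149.0, 295.0], [229.0, 106.0], [273.0, 249.0], [492.0, 107.0], [556.0, 249.0], [644.0, 297.0]]
   scene [[249.5, 224.5], [347.8, 253.4], [214.8, 273.7], [322.1, 310.1]]
-5 [691.8  54.4   0. ] [[62.0, 75.0], [110.0, 297.0], [1127.0, 308.0], [228.0, 108.0], [271.0, 252.0], [487.0, 113.0], [550.0, 255.0], [636.0, 304.0]]
   scene [[249.5, 224.5], [346.9, 255.2], [213.1, 273.1], [319.1, 311.7]]
```

```bash
python3 - <<'E'
from h import *
d=load('w2');im=d['im'].astype(int)
for y in(190,194,198,202,206,210,214,218,222,224,226,228):
    print(y,'L',' '.join('%d/%d'%(a[0],a[1]) for a in im[y,414:432]),' R',' '.join('%d/%d'%(a[0],a[1]) for a in im[y,470:502]))
# bottom edge of the casing: brown->green
g=im[:,:,1]-im[:,:,0]
xs=[];ys=[]
for x in range(380,416):
    col=g[175:195,x];k=np.argmax(col>0);ys.append(174+k+(0-col[k-1])/(col[k]-col[k-1]));xs.append(x)
for x in range(416,492):
    col=g[175:195,x];k=np.argmax(col>0)
    ys.append(174+k+(0-col[k-1])/(col[k]-col[k-1]));xs.append(x)
p=onz(d,np.c_[xs,ys],0);f=np.polyfit(p[:,1],p[:,0],1);print('front x = %.1f + %.4f y, yaw %.2f'%(f[1],f[0],-np.degrees(np.arctan(f[0]))),np.std(p[:,0]-np.polyval(f,p[:,1])))
s=load('s1');im=s['im'].astype(int);g=im[:,:,1]-im[:,:,0];xs=[];ys=[]
for x in range(256,295):
    col=g[215:260,x];k=np.argmax(col>20);ys.append(214+k+(20-col[k-1])/(col[k]-col[k-1]));xs.append(x)
for z in(66,60):
    p=onz(s,np.c_[xs,ys],z);f=np.polyfit(p[:,1],p[:,0],1);print('scene front',f,np.degrees(np.arctan(f[0])),np.std(p[:,0]-np.polyval(f,p[:,1])))
E
```

```text
190 L 29/107 31/106 27/102 29/68 29/30 18/14 14/15 34/35 33/32 20/25 27/31 26/33 33/35 42/40 49/51 46/45 46/43 43/43  R 23/20 34/35 24/25 33/35 29/28 21/17 30/86 31/95 29/73 26/67 13/63 30/67 24/69 37/91 30/106 26/102 14/101 28/105 36/105 34/107 33/105 26/103 42/107 31/103 38/108 29/106 30/105 37/98 28/79 37/78 24/83 33/94
194 L 38/110 27/111 36/120 33/95 24/47 19/17 11/11 27/34 32/33 32/32 17/17 31/31 31/33 34/32 29/21 25/20 28/30 24/23  R 10/13 11/23 20/18 34/30 31/31 29/31 28/26 29/25 30/63 37/74 25/68 22/69 36/73 26/68 26/72 32/104 33/107 27/104 33/106 30/104 41/106 35/103 23/100 31/104 30/102 35/105 36/103 31/105 32/112 36/104 31/83 37/73
198 L 30/108 29/106 32/108 40/117 32/106 27/66 19/14 28/16 26/26 23/24 26/28 25/31 29/27 22/23 31/31 32/35 19/20 22/19  R 19/9 21/22 16/15 12/14 30/28 32/33 24/30 39/36 32/23 28/43 31/69 29/71 24/66 30/67 31/71 33/71 28/76 39/105 29/103 34/105 32/103 39/111 40/107 37/106 31/103 33/103 32/103 27/99 31/109 35/114 33/115 37/106
202 L 34/112 38/114 35/108 33/105 35/111 30/118 22/81 21/21 15/26 13/19 25/31 29/29 27/26 30/32 25/28 26/28 20/28 30/32  
[... 2298 characters left out ...]
1/25 26/15 24/25 24/20 27/29 19/10 17/18 28/30 26/18 31/27 18/24 26/19 30/34 27/52 28/69 25/67 30/71 29/69 29/70 27/65 39/74 20/66 35/70 33/72 29/91 38/100 37/97 35/97
228 L 37/89 22/85 28/87 38/91 41/92 35/86 38/89 22/86 31/83 25/85 35/88 22/87 32/85 29/82 34/85 33/86 35/87 34/89  R 41/96 27/88 37/93 35/92 34/89 32/89 34/91 27/87 26/86 23/89 30/89 38/90 34/92 37/91 27/89 29/89 24/88 31/90 39/92 37/93 20/85 23/88 25/88 37/91 35/94 25/89 28/88 29/89 28/93 35/92 37/91 26/88
front x = 595.4 + 0.0496 y, yaw -2.84 0.16923990800632382
scene front [5.80011233e-02 5.99592897e+02] 3.3195004935395915 0.11475096160041678
scene front [5.80011233e-02 5.93946162e+02] 3.3195004935396155 0.11564115461386339
```

```bash
python3 - <<'E'
from h import *
d=load('w2');t,q,s=tool()
y=np.radians(-3.1);X=np.array([np.cos(y),np.sin(y),0]);Y=np.array([-np.sin(y),np.cos(y),0]);F=np.array([595.4,0,0])
def face(uv):
    o,v=ray(d,uv); k=((F-o)@X)/(v@X); return o+v*k[:,None]
for row,a in((210,(422.7,425.6,484.6,492.3)),(214,(424,426.6,486.5,494)),(218,(425.1,428.8,488,495.4)),(222,(426.3,430.7,490,497))):
    P=face([(u,row) for u in a]);yy=P@Y;print(row,'z',P[0,2].round(1),'oplL boxL boxR opR',yy.round(1),'op ctr',((yy[0]+yy[3])/2).round(2),'w',(yy[3]-yy[0]).round(1),'boxctr by R',(yy[2]-28.25).round(2),'by L',(yy[1]+28.25).round(2))
c=face([(375.5,183.7)]);print('corner y',(c@Y).round(2), '-> nominal bay', (c@Y)[0]+75)
# tray tail in image
im=d['im'].astype(int)
for row in(235,245,255):
    g=im[row,:,2]; w=np.where(g[215:350]>110)[0]+215; 
    o,v=ray(d,[(w[0]-.5,row),(w[-1]+.5,row)]);ot=q.inv().apply(o-t);vt=q.inv().apply(v);k=(20.5-ot[0])/vt[:,0];print(row,w[0],w[-1],(ot+vt*k[:,None]).round(1).tolist())
E
```

```text
210 z 35.6 oplL boxL boxR opR [ 8.6 11.4 69.  76.6] op ctr 42.59 w 68.0 boxctr by R 40.75 by L 39.67
214 z 40.2 oplL boxL boxR opR [ 8.7 11.2 69.2 76.5] op ctr 42.58 w 67.8 boxctr by R 40.91 by L 39.44
218 z 44.8 oplL boxL boxR opR [ 8.6 12.1 68.9 76.1] op ctr 42.34 w 67.5 boxctr by R 40.67 by L 40.36
222 z 49.3 oplL boxL boxR opR [ 8.6 12.7 69.2 75.9] op ctr 42.24 w 67.3 boxctr by R 40.93 by L 40.98
corner y [-31.52] -> nominal bay 43.47681342476595
235 234 349 [[20.5, -21.6, -6.7], [20.5, 29.7, -6.6]]
245 231 349 [[20.5, -21.5, -16.6], [20.5, 27.8, -16.5]]
255 221 349 [[20.5, -24.1, -25.4], [20.5, 26.1, -25.2]]
```

```bash
python3 - <<'E'
from h import *
d=load('w2');t,q,s=tool();im=d['im'].astype(int)
for row in(230,235,240,245,250):
    print(row,' '.join(str(tuple(a)) for a in im[row,324:338]))
    print('   L',' '.join(str(tuple(a)) for a in im[row,228:240]))
y=np.radians(-3.1);X=np.array([np.cos(y),np.sin(y),0]);Y=np.array([-np.sin(y),np.cos(y),0])
m=594.5*X+40.8*Y;m[2]=0;print('mouth',m.round(1))
pre=m-(137-20.5+30)*X; print('pre TCP',pre.round(1),to([pre[0],pre[1],80],[180,0,176.9]))
E
```

```text
230 (np.int64(190), np.int64(190), np.int64(183)) (np.int64(189), np.int64(188), np.int64(180)) (np.int64(189), np.int64(189), np.int64(182)) (np.int64(189), np.int64(190), np.int64(184)) (np.int64(180), np.int64(175), np.int64(167)) (np.int64(131), np.int64(89), np.int64(67)) (np.int64(130), np.int64(84), np.int64(55)) (np.int64(129), np.int64(85), np.int64(55)) (np.int64(132), np.int64(85), np.int64(60)) (np.int64(133), np.int64(85), np.int64(60)) (np.int64(129), np.int64(84), np.int64(52)) (np.int64(133), np.int64(84), np.int64(54)) (np.int64(132), np.int64(85), np.int64(56)) (np.int64(131), np.int64(80), np.int64(55))
   L (np.int64(214), np.int64(136), np.int64(87)) (np.int64(214), np.int64(134), np.int64(85)) (np.int64(212), np.int64(133), np.int64(79)) (np.int64(215), np.int64(139), np.int64(84)) (np.int64(213), np.int64(135), np.int64(80)) (np.int64(213), np.int64(130), np.int64(81)) (np.int64(214), np.int64(132), np.int64(81)) (np.int64(204), np.int64(148), np.int64(112)) (np.int64(189), np.int64(189), np.int64(180)) (np.int64(187), np.int64(190), np.int64(186)) (np.int64(18
[... 4264 characters left out ...]
p.int64(82), np.int64(57))
   L (np.int64(202), np.int64(122), np.int64(72)) (np.int64(192), np.int64(176), np.int64(166)) (np.int64(189), np.int64(190), np.int64(185)) (np.int64(190), np.int64(192), np.int64(186)) (np.int64(189), np.int64(190), np.int64(183)) (np.int64(190), np.int64(188), np.int64(184)) (np.int64(190), np.int64(190), np.int64(183)) (np.int64(189), np.int64(188), np.int64(182)) (np.int64(191), np.int64(190), np.int64(184)) (np.int64(183), np.int64(184), np.int64(178)) (np.int64(179), np.int64(180), np.int64(175)) (np.int64(181), np.int64(185), np.int64(177))
mouth [595.8   8.6   0. ]
pre TCP [449.6  16.5   0. ] (array([ 66.7, 166.4,  40.3]), array([-0.003,  0.6  , -0.007]))
```

>>> apply_moves(targets=[[0,0,0,0,0.15,0,0.8],[0,0,0,0,0.15,0,0.8],[0,0,0,0,0.15,0,0.8],[0,0,0,0,0.15,0,0.8],[8,42,0,0,0,-0.007,0.8],[8,42,0,0,0,0,0.8],[8,42,0,0,0,0,0.8],[8,41,0,0,0,0,0.8],[0,0,40,0,0,0,0.8],[0,0,40,0,0,0,0.8],[0,0,20,0,0,0,0.8],[0,0,0,0,0,0,0.8],[0,0,0,0,0,0,0.8]])

```text
time: 8.82
tool_pos: [449.5, 17.6, 50.5]
tcp_rot: [-180.0, 0.1, 176.8]
ft_force: [0.6, 0.8, -2.6]
finger_gap: 41.3
grip_force: 42.9
```

```bash
python3 - <<'E'
from h import *
snap('side','d2');snap('wrist','w3');t,q,s=tool();print(t,s['tcp_rot'],s['time'],s['ft_force'],to([449.6,17.1,18],[180,0,176.9]))
d=load('d2');im=d['im'][150:280,130:360]
cv2.imwrite('pics/c4.png',cv2.resize(im,None,fx=3.4,fy=3.4,interpolation=2)[:,:,::-1])
E
```

```text
[449.57197951  17.4661192   50.85627626] [-1.79990881e+02  1.45804059e-01  1.76813888e+02] 8.925 [ 0.73601831 -0.63676404 -2.63164242] (array([ 0. , -0.4, 32.9]), array([-0.   ,  0.003, -0.002]))
```

View pics/c4.png

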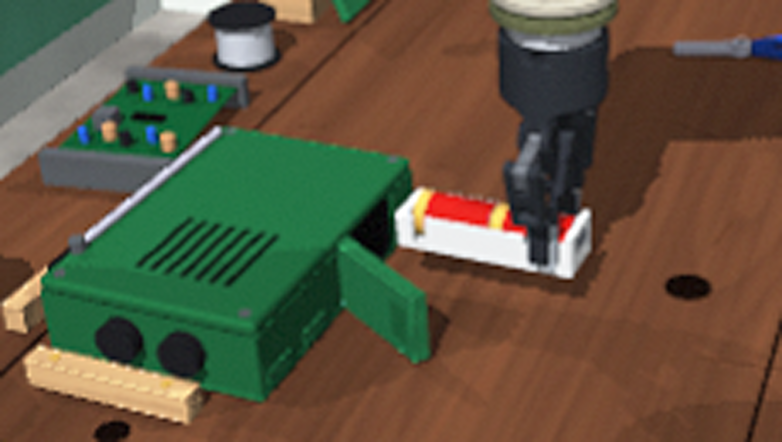

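The side view shows the tray held level in front of the mouth, nose at about crop (405,225), with the flap clear at (385,300). I'll lower it and advance gently.

>>> apply_moves(targets=[[0,-0.3,20,0,0,0,0.8],[0,0,13,0,0,0,0.8],[-8,0,0,0,0,0,0.8],[-8,0,0,0,0,0,0.8],[-6,0,0,0,0,0,0.8],[-4,0,0,0,0,0,0.8],[-4,0,0,0,0,0,0.8],[-3,0,0,0,0,0,0.8],[-3,0,0,0,0,0,0.8],[0,0,0,0,0,0,0.8]])

```text
time: 10.18
tool_pos: [484.0, 15.2, 16.3]
tcp_rot: [180.0, 0.0, 176.8]
ft_force: [-0.1, 0.0, -2.2]
finger_gap: 41.0
grip_force: 42.9
```

>>> apply_moves(targets=[[-3,0,0,0,0,0,0.8],[-3,0,0,0,0,0,0.8],[-3,0,0,0,0,0,0.8],[-3,0,0,0,0,0,0.8],[0,0,0,0,0,0,0.8]])

```text
time: 10.8
tool_pos: [496.1, 14.5, 16.4]
tcp_rot: [180.0, 0.0, 176.8]
ft_force: [-0.2, 0.3, -2.5]
finger_gap: 41.0
grip_force: 42.9
```

>>> apply_moves(targets=[[-6,0,0,0,0,0,0.8],[-6,0,0,0,0,0,0.8],[-6,0,0,0,0,0,0.8],[-6,0,0,0,0,0,0.8],[-6,0,0,0,0,0,0.8],[0,0,0,0,0,0,0.8]])

```text
time: 11.55
tool_pos: [526.3, 12.8, 16.4]
tcp_rot: [-180.0, 0.0, 176.8]
ft_force: [0.7, -0.2, -2.4]
finger_gap: 41.3
grip_force: 42.9
```

>>> apply_moves(targets=[[-6,0,0,0,0,0,0.8],[-6,0,0,0,0,0,0.8],[-6,0,0,0,0,0,0.8],[-6,0,0,0,0,0,0.8],[-6,0,0,0,0,0,0.8],[-6,0,0,0,0,0,0.8],[-6,0,0,0,0,0,0.8],[0,0,0,0,0,0,0.8]])

```text
time: 12.55
tool_pos: [568.3, 10.5, 16.4]
tcp_rot: [180.0, 0.0, 176.8]
ft_force: [-0.3, 0.2, -2.8]
finger_gap: 41.2
grip_force: 42.9
```

>>> apply_moves(targets=[[-4,0,0.5,0,0,0,0.8],[-3,0,0.5,0,0,0,0.8],[0,0,0,0,0,0,0.42],[0,0,0,0,0,0,0.42],[0,0,0,0,0,0,0.42]])

```text
time: 13.18
tool_pos: [574.9, 10.1, 15.5]
tcp_rot: [-180.0, 0.0, 176.8]
ft_force: [0.1, -0.5, -0.1]
finger_gap: 49.6
grip_force: 0.0
```

>>> apply_moves(targets=[[0,0,-20,0,0,0,0.42],[0,0,-35,0,0,0,0.42],[30,0,-10,0,0,0,0.42],[30,0,0,0,0,0,1],[0,0,0,0,0,0,1],[0,0,30,0,0,0,1],[0,0,30,0,0,0,1],[0,0,0,0,0,0,1],[0,0,0,0,0,0,1]])

```text
time: 14.3
tool_pos: [516.1, 13.4, 21.8]
tcp_rot: [180.0, 0.1, 176.8]
ft_force: [0.5, -0.0, 0.9]
finger_gap: -0.1
grip_force: 0.0
```

```bash
python3 - <<'E'
from h import *
snap('wrist','w4');t,q,s=tool();print(t,s['tcp_rot'],s['time'],s['ft_force'],s['finger_gap'])
E
```

```text
[516.47237113  13.32990916  22.14371106] [-1.79999071e+02  1.51099909e-01  1.76799531e+02] 14.35 [0.09407592 1.02684864 0.48452804] -0.040291264927424485
```

View pics/w4.png

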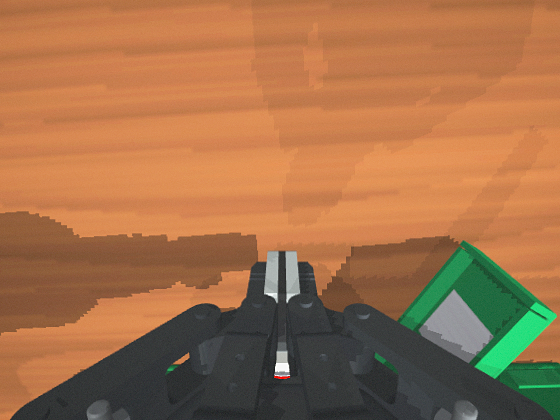

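The wrist view shows the closed fingers at (282,275), the tray just visible behind them at (282,370), and the open flap at (480,310). I'll push gently on the tail.

>>> apply_moves(targets=[[-6,0,0,0,0,0,1],[-6,0,0,0,0,0,1],[-5,0,0,0,0,0,1],[-4,0,0,0,0,0,1],[-4,0,0,0,0,0,1],[-3,0,0,0,0,0,1],[-3,0,0,0,0,0,1],[0,0,0,0,0,0,1]])

```text
time: 15.35
tool_pos: [545.9, 11.7, 20.2]
tcp_rot: [180.0, -0.0, 176.8]
ft_force: [0.5, -0.7, -0.6]
finger_gap: -0.4
grip_force: 0.0
```

>>> apply_moves(targets=[[-3,0,0,0,0,0,1],[-3,0,0,0,0,0,1],[-3,0,0,0,0,0,1],[-3,0,0,0,0,0,1]])

```text
time: 15.85
tool_pos: [557.9, 11.1, 20.2]
tcp_rot: [180.0, -0.0, 176.8]
ft_force: [-0.1, 0.6, -0.5]
finger_gap: -0.1
grip_force: 0.5
```

>>> apply_moves(targets=[[-2,0,0,0,0,0,1],[-2,0,0,0,0,0,1]])

```text
time: 16.1
tool_pos: [560.5, 10.9, 20.1]
tcp_rot: [-180.0, -0.2, 176.8]
ft_force: [-10.7, -0.6, 8.0]
finger_gap: 0.2
grip_force: 5.3
```

>>> apply_moves(targets=[[-2,0,0,0,0,0,1],[-2,0,0,0,0,0,1]])

```text
time: 16.35
tool_pos: [565.0, 10.7, 20.2]
tcp_rot: [180.0, -0.1, 176.8]
ft_force: [-4.7, -0.2, 1.6]
finger_gap: -0.0
grip_force: 2.1
```

>>> apply_moves(targets=[[-2,0,0,0,0,0,1],[-2,0,0,0,0,0,1],[0,0,0,0,0,0,1]])

```text
time: 16.73
tool_pos: [570.3, 10.4, 20.4]
tcp_rot: [180.0, 0.1, 176.8]
ft_force: [-0.6, -0.3, -0.4]
finger_gap: 0.2
grip_force: 0.3
```

>>> apply_moves(targets=[[-2,0,0,0,0,0,1],[-2,0,0,0,0,0,1],[0,0,0,0,0,0,1]])

```text
time: 17.1
tool_pos: [574.2, 10.1, 20.4]
tcp_rot: [180.0, 0.1, 176.8]
ft_force: [-1.0, 0.2, 0.5]
finger_gap: 0.0
grip_force: 0.4
```

>>> apply_moves(targets=[[-1.5,0,0,0,0,0,1],[-1.5,0,0,0,0,0,1]])

```text
time: 17.35
tool_pos: [576.6, 10.0, 20.3]
tcp_rot: [-180.0, -0.0, 176.8]
ft_force: [-3.8, -0.2, 1.9]
finger_gap: -0.1
grip_force: 2.3
```

>>> apply_moves(targets=[[-1,0,0,0,0,0,1],[0,0,0,0,0,0,1]])

```text
time: 17.6
tool_pos: [578.2, 9.9, 20.4]
tcp_rot: [180.0, 0.1, 176.8]
ft_force: [-1.5, -0.4, -0.2]
finger_gap: -0.1
grip_force: 0.6
```

>>> apply_moves(targets=[[-1,0,0,0,0,0,1],[0,0,0,0,0,0,1]])

```text
time: 17.85
tool_pos: [579.0, 9.9, 20.4]
tcp_rot: [180.0, 0.0, 176.8]
ft_force: [-0.4, -0.2, 0.3]
finger_gap: -0.2
grip_force: 0.5
```

>>> apply_moves(targets=[[-1,0,0,0,0,0,1],[0,0,0,0,0,0,1]])

```text
time: 18.1
tool_pos: [579.8, 9.8, 20.3]
tcp_rot: [180.0, 0.0, 176.8]
ft_force: [-1.8, 1.0, 1.7]
finger_gap: -0.0
grip_force: 1.1
```

>>> apply_moves(targets=[[-1,0,0,0,0,0,1],[0,0,0,0,0,0,1]])

```text
time: 18.35
tool_pos: [580.4, 9.8, 20.3]
tcp_rot: [-180.0, -0.0, 176.8]
ft_force: [-5.3, 0.1, 4.2]
finger_gap: 0.1
grip_force: 2.6
```

>>> apply_moves(targets=[[-1,0,0,0,0,0,1],[0,0,0,0,0,0,1]])

```text
time: 18.6
tool_pos: [581.3, 9.8, 20.2]
tcp_rot: [180.0, -0.1, 176.8]
ft_force: [-6.1, 0.5, 4.7]
finger_gap: -0.0
grip_force: 2.9
```

```bash
python3 - <<'E'
from h import *
snap('side','d3');snap('wrist','w5');t,q,s=tool();print(t,s['time'],s['ft_force'])
E
```

```text
[581.2449406    9.75110204  20.2258715 ] 18.7 [-5.08363992  0.12785375  3.96889138]
```

>>> apply_moves(targets=[[-1,0,0,0,0,0,1],[0,0,0,0,0,0,1]])

```text
time: 18.95
tool_pos: [582.0, 9.7, 20.2]
tcp_rot: [-180.0, -0.1, 176.8]
ft_force: [-6.9, 0.8, 5.5]
finger_gap: -0.1
grip_force: 3.4
```

>>> apply_moves(targets=[[-1,0,0,0,0,0,1],[0,0,0,0,0,0,1]])

```text
time: 19.2
tool_pos: [582.5, 9.7, 20.1]
tcp_rot: [-180.0, -0.2, 176.8]
ft_force: [-10.3, 0.2, 7.4]
finger_gap: -0.1
grip_force: 4.8
```

>>> apply_moves(targets=[[-0.8,0,0,0,0,0,1],[0,0,0,0,0,0,1]])

```text
time: 19.45
tool_pos: [582.7, 9.7, 19.9]
tcp_rot: [-180.0, -0.2, 176.8]
ft_force: [-12.2, 0.5, 8.2]
finger_gap: -0.1
grip_force: 5.4
```

>>> apply_moves(targets=[[-0.8,0,0,0,0,0,1],[0,0,0,0,0,0,1]])

```text
time: 19.7
tool_pos: [582.6, 9.7, 19.5]
tcp_rot: [-180.0, -0.3, 176.8]
ft_force: [-14.7, 0.3, 8.8]
finger_gap: -0.1
grip_force: 4.4
```

>>> apply_moves(targets=[[2,0,0,0,0,0,1],[2,0,0,0,0,0,1],[0,0,0,0,0,0,1]])

```text
time: 20.08
tool_pos: [580.8, 9.8, 19.8]
tcp_rot: [180.0, -0.1, 176.8]
ft_force: [-3.4, 0.5, -1.0]
finger_gap: -0.0
grip_force: 1.8
```

>>> apply_moves(targets=[[10,0,0,0,0,0,1],[50,0,0,0,0,0,1],[50,0,-10,0,-0.15,0,1],[30,0,-20,0,-0.15,0,1],[0,0,-30,0,-0.15,0,1],[0,0,-30,0,-0.1,0,1],[0,0,0,0,0,0,1],[0,0,0,0,0,0,1]])

```text
time: 21.08
tool_pos: [448.3, 17.1, 96.8]
tcp_rot: [180.0, 25.0, 176.8]
ft_force: [0.2, 0.1, -0.2]
finger_gap: -0.0
grip_force: 0.0
```

```bash
python3 - <<'E'
from h import *
snap('side','d4');snap('wrist','w6');t,q,s=tool();print(t,s['tcp_rot'],s['time'],s['ft_force'])
y=np.radians(-3.1);X=np.array([np.cos(y),np.sin(y),0]);Y=np.array([-np.sin(y),np.cos(y),0])
for n in('w6','d4'):
    d=load(n);print(n,proj(d,[594.5*X+41*Y+[0,0,20]]))
E
```

```text
[447.42903967  17.12135261  95.02120809] [179.96262619  24.72213691 176.7819677 ] 21.175 [ 0.21559961  0.53613018 -0.18811488]
w6 [[281.58963135 293.66975128]]
d4 [[239.37128521 224.48598807]]
```

>>> apply_moves(targets=[[0,-45,-20,0,-0.15,0,1],[0,-45,-20,0,0,0,1],[0,-40,-20,0,0,0,1],[0,0,0,0,0,0,1],[0,0,0,0,0,0,1]])

```text
time: 21.8
tool_pos: [438.6, -114.3, 188.9]
tcp_rot: [179.7, 30.7, 176.6]
ft_force: [-0.0, -1.3, 0.8]
finger_gap: -0.1
grip_force: 0.0
```

```bash
python3 - <<'E'
from h import *
im=snap('wrist','w7');t,q,s=tool();print(t,s['tcp_rot'],s['time'])
y=np.radians(-3.1);X=np.array([np.cos(y),np.sin(y),0]);Y=np.array([-np.sin(y),np.cos(y),0])
d=load('w7');c=lambda out,yy,z:(594.5-out)*X+(41.1+yy)*Y+np.array([0,0,z])
for out in(0,3,5,9,25):
    print(out,proj(d,[c(out,-21,10),c(out,21,10),c(out,21,42),c(out,-21,42)]).round(1).tolist())
p=proj(d,[c(5,0,26)])[0].round().astype(int);x0,y0=np.clip(p-[80,60],0,[400,300]);print(x0,y0)
hsv=cv2.cvtColor(im,cv2.COLOR_RGB2HSV);m=cv2.inRange(hsv,(0,0,120),(180,60,255));mm=np.zeros_like(m);mm[y0:y0+120,x0:x0+160]=m[y0:y0+120,x0:x0+160]
for k in sorted(cv2.findContours(mm,0,2)[0],key=cv2.contourArea)[-3:]:print(cv2.contourArea(k),cv2.approxPolyDP(cv2.convexHull(k),1.5,True)[:,0].tolist())
a=cv2.resize(im[y0:y0+120,x0:x0+160],None,fx=5,fy=5,interpolation=2);cv2.imwrite('pics/c5.png',a[:,:,::-1])
E
```

```text
[ 438.6892572  -113.39876448  188.8135956 ] [179.70410892  30.74005621 176.73807287] 21.85
0 [[376.0, 195.6], [411.7, 195.5], [419.0, 217.2], [381.3, 217.4]]
3 [[376.5, 193.9], [412.4, 193.8], [419.8, 215.5], [382.0, 215.7]]
5 [[376.9, 192.8], [412.9, 192.6], [420.4, 214.4], [382.4, 214.6]]
9 [[377.6, 190.4], [413.9, 190.3], [421.5, 212.1], [383.2, 212.3]]
25 [[380.7, 180.7], [418.2, 180.7], [426.3, 202.6], [386.7, 202.8]]
318 143
19.5 [[347, 240], [345, 243], [340, 242], [344, 239]]
40.0 [[477, 186], [472, 177], [472, 174], [477, 171]]
993.0 [[413, 192], [420, 215], [410, 227], [380, 217], [376, 199], [377, 192]]
```

View pics/c5.png

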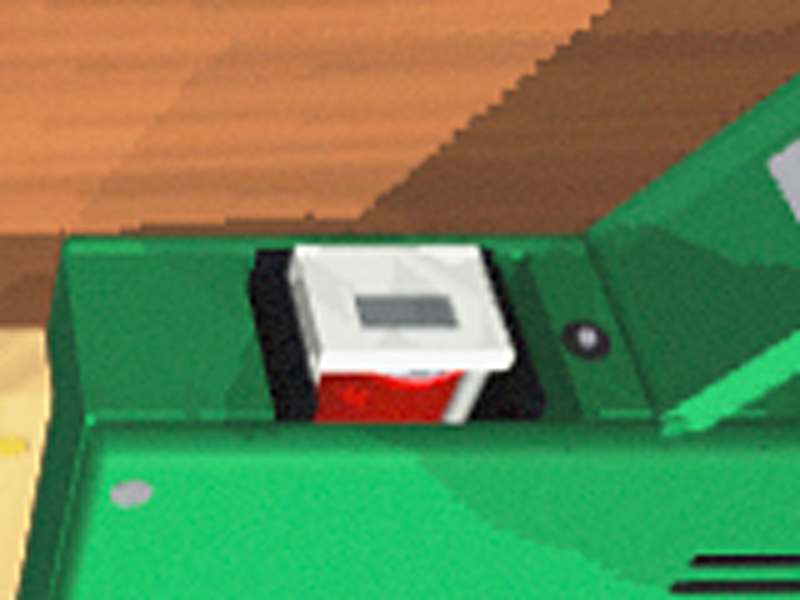

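The crop shows the tray's tail in the bay, with its edges at about full-image rows 192 and 216. That projects to roughly 2–6 mm outside the face, so it looks home. A light touch will confirm the catch holds it.

>>> apply_moves(targets=[[0,40,20,0,0.15,0,1],[0,45,20,0,0.15,0,1],[0,45,20,0,0.15,0,1],[0,0,0,0,0.086,0,1],[0,0,0,0,0,0,1]])

```text
time: 22.48
tool_pos: [468.4, 16.2, 134.1]
tcp_rot: [179.9, 0.1, 177.2]
ft_force: [-0.0, 0.6, 0.0]
finger_gap: -0.4
grip_force: 0.0
```

```bash
python3 - <<'E'
from h import *
t,q,s=tool();print(t,s['tcp_rot'],s['time'],to([560,10.9,20.3],[180,0,176.8]))
E
```

```text
[468.44741942  16.1878455  134.14619664] [1.79875238e+02 1.18247128e-01 1.77154605e+02] 22.475 (array([-91.5,  -1. , 114. ]), array([0.002, 0.002, 0.006]))
```

>>> apply_moves(targets=[[-25,-1,45,0.002,0.002,0.006,1],[-25,0,45,0,0,0,1],[-25,0,24,0,0,0,1],[-10,0,0,0,0,0,1],[-6,0,0,0,0,0,1],[-6,0,0,0,0,0,1],[-4,0,0,0,0,0,1],[0,0,0,0,0,0,1]])

```text
time: 23.48
tool_pos: [570.5, 6.7, 23.7]
tcp_rot: [180.0, 0.3, 176.5]
ft_force: [-0.6, -0.4, 0.3]
finger_gap: -0.5
grip_force: 0.0
```

>>> apply_moves(targets=[[-1,0,0,0,0,0,1],[0,0,0,0,0,0,1]])

```text
time: 23.72
tool_pos: [570.9, 6.6, 22.9]
tcp_rot: [180.0, 0.3, 176.5]
ft_force: [0.0, -0.3, 0.2]
finger_gap: 0.2
grip_force: 0.0
```

>>> apply_moves(targets=[[-1,0,0,0,0,0,1],[0,0,0,0,0,0,1]])

```text
time: 23.98
tool_pos: [572.0, 6.6, 22.9]
tcp_rot: [180.0, 0.3, 176.5]
ft_force: [-1.0, -0.1, -0.6]
finger_gap: -0.1
grip_force: 0.0
```

>>> apply_moves(targets=[[-1,0,0,0,0,0,1],[0,0,0,0,0,0,1]])

```text
time: 24.22
tool_pos: [573.1, 6.5, 22.9]
tcp_rot: [180.0, 0.3, 176.5]
ft_force: [-0.1, 0.0, -0.1]
finger_gap: 0.1
grip_force: 0.0
```

>>> apply_moves(targets=[[-2,3,2.5,0,-0.005,0,1],[-2,0,0,0,0,0,1],[0,0,0,0,0,0,1]])

```text
time: 24.6
tool_pos: [577.3, 9.3, 20.4]
tcp_rot: [180.0, 0.6, 176.5]
ft_force: [-0.1, -0.2, -1.0]
finger_gap: -0.4
grip_force: 0.0
```

>>> apply_moves(targets=[[-1,0,0,0,0,0,1],[0,0,0,0,0,0,1]])

```text
time: 24.85
tool_pos: [578.3, 9.2, 20.6]
tcp_rot: [180.0, 0.6, 176.5]
ft_force: [-0.4, 0.3, 0.2]
finger_gap: 0.1
grip_force: 0.0
```

>>> apply_moves(targets=[[-1,0,0,0,0,0,1],[0,0,0,0,0,0,1]])

```text
time: 25.1
tool_pos: [579.3, 9.1, 20.5]
tcp_rot: [180.0, 0.6, 176.5]
ft_force: [-0.0, 0.6, 0.4]
finger_gap: -0.2
grip_force: 0.0
```

>>> apply_moves(targets=[[-1,0,0,0,0,0,1],[0,0,0,0,0,0,1]])

```text
time: 25.35
tool_pos: [579.9, 9.1, 20.4]
tcp_rot: [180.0, 0.5, 176.5]
ft_force: [-1.4, -0.3, 1.9]
finger_gap: 0.1
grip_force: 0.9
```

>>> apply_moves(targets=[[-1,0,0,0,0,0,1],[0,0,0,0,0,0,1]])

```text
time: 25.6
tool_pos: [580.5, 9.1, 20.4]
tcp_rot: [180.0, 0.5, 176.5]
ft_force: [-5.0, 0.7, 3.3]
finger_gap: -0.0
grip_force: 2.5
```

The tray's tail is still where it was (contact again at TCP x ≈ 580), so the catch is holding it. Now the flap.

>>> apply_moves(targets=[[5,0,0,0,0,0,1],[35,0,-5,0,0.009,-0.007,1],[0,0,-35,0,0,0,1],[0,0,-37,0,0,0,1],[2,40,0,0,0,0,1],[2,41,0,0,0,0,1],[3,41,0,0,0,0,1],[0,0,0,0,0,0,1],[0,0,35,0,0,0,1],[0,0,35,0,0,0,1],[0,0,0,0,0,0,1]])

```text
time: 26.98
tool_pos: [537.8, 132.4, 24.0]
tcp_rot: [-179.9, -0.3, 176.9]
ft_force: [0.1, 0.8, 0.4]
finger_gap: -0.1
grip_force: 0.0
```

```bash
cat > fl.py <<'E'
from h import *
y=np.radians(-3.1);X=np.array([np.cos(y),np.sin(y),0]);Y=np.array([-np.sin(y),np.cos(y),0])
t,q,s=tool();print('XYz',(t@X).round(1),(t@Y).round(1),t[2].round(1),s['tcp_rot'].round(1),s['time'],s['ft_force'].round(1))
E
python3 fl.py
```

```text
XYz 529.9 161.3 24.0 [-179.9   -0.3  176.9] 26.975 [0.1 0.8 0.4]
```

>>> apply_moves(targets=[[2,-8,0,0,0,0,1],[2,-9,0,0,0,0,1],[6,-11,0,0,0,0,1],[6,-11,0,0,0,0,1],[3,-12,0,0,0,0,1],[3,-12,0,0,0,0,1],[-1,-12,0,0,0,0,1],[-1,-12,0,0,0,0,1],[-4,-12,0,0,0,0,1],[-5,-11,0,0,0,0,1],[0,0,0,0,0,0,1]])

```text
time: 28.35
tool_pos: [524.4, 23.4, 27.2]
tcp_rot: [180.0, 0.1, 176.8]
ft_force: [-0.7, -0.5, -0.1]
finger_gap: 0.1
grip_force: 0.0
```

```bash
python3 - <<'E'
from fl import *
im=snap('side','d5')
hsv=cv2.cvtColor(im,cv2.COLOR_RGB2HSV);m=cv2.inRange(hsv,(60,100,40),(90,255,255));m[:,:130]=0;m[:180]=0;m[:,400:]=0
for k in sorted(cv2.findContours(m,0,2)[0],key=cv2.contourArea)[-2:]:print(cv2.contourArea(k),cv2.approxPolyDP(k,3,True)[:,0].tolist())
d=load('d5')
for qq in(0,.5,.8,1.1,2):
    e=(590.5-94*np.sin(qq))*X+(93-94*np.cos(qq))*Y;print(qq,proj(d,[e+[0,0,60],e+[0,0,6]]).round(0).tolist())
E
```

```text
XYz 522.4 51.8 27.2 [1.800e+02 1.000e-01 1.768e+02] 28.35 [-0.7 -0.5 -0.1]
377.5 [[148, 193], [181, 196], [195, 180], [161, 180], [169, 191], [160, 192], [156, 185], [156, 192], [152, 189]]
5398.0 [[263, 230], [246, 208], [249, 197], [196, 188], [146, 227], [142, 237], [145, 251], [161, 255], [157, 248], [164, 242], [172, 249], [168, 256], [179, 259], [176, 251], [185, 247], [190, 253], [190, 264], [207, 267], [231, 239]]
0 [[247.0, 204.0], [248.0, 221.0]]
0.5 [[260.0, 209.0], [261.0, 226.0]]
0.8 [[266.0, 213.0], [267.0, 231.0]]
1.1 [[268.0, 219.0], [269.0, 237.0]]
2 [[256.0, 236.0], [257.0, 255.0]]
```

The flap is following the finger: its free corner at (263,230) means about 0.7 rad.

>>> apply_moves(targets=[[-6,-9,0,0,0,0,1],[-7,-9,1,0,0,0,1],[-8,-6,1,0,0,0,1],[-8,-6,0,0,0,0,1],[-5,-3,0,0,0,0,1],[-5,-2,0,0,0,0,1],[0,0,0,0,0,0,1]])

```text
time: 29.28
tool_pos: [561.3, -12.7, 25.2]
tcp_rot: [180.0, 0.1, 176.9]
ft_force: [0.4, -0.3, -0.4]
finger_gap: 0.3
grip_force: 0.0
```

>>> apply_moves(targets=[[-3,0,0,0,0,0,1],[-3,0,0,0,0,0,1],[0,0,0,0,0,0,1]])

```text
time: 29.65
tool_pos: [567.2, -12.8, 25.2]
tcp_rot: [180.0, 0.1, 176.9]
ft_force: [-0.5, -0.0, -1.0]
finger_gap: -0.1
grip_force: 0.0
```

```bash
python3 fl.py
```

```text
XYz 567.1 17.8 25.2 [1.800e+02 1.000e-01 1.769e+02] 29.65 [-0.5 -0.  -1. ]
```

>>> apply_moves(targets=[[-2,0,0,0,0,0,1],[-1,0,0,0,0,0,1],[0,0,0,0,0,0,1]])

```text
time: 30.02
tool_pos: [570.1, -13.1, 25.2]
tcp_rot: [180.0, 0.0, 176.9]
ft_force: [0.2, -0.1, -0.4]
finger_gap: -0.1
grip_force: 0.0
```

>>> apply_moves(targets=[[-1,0,0,0,0,0,1],[0,0,0,0,0,0,1]])

```text
time: 30.28
tool_pos: [571.0, -13.2, 25.1]
tcp_rot: [180.0, 0.0, 176.9]
ft_force: [0.8, -0.5, -0.7]
finger_gap: -0.2
grip_force: 0.0
```

>>> apply_moves(targets=[[-1,0,0,0,0,0,1],[0,0,0,0,0,0,1]])

```text
time: 30.52
tool_pos: [572.0, -13.2, 25.1]
tcp_rot: [180.0, 0.0, 176.9]
ft_force: [-0.2, -0.3, -0.1]
finger_gap: -0.1
grip_force: 0.1
```

>>> apply_moves(targets=[[-1,0,0,0,0,0,1],[0,0,0,0,0,0,1]])

```text
time: 30.78
tool_pos: [572.1, -13.3, 25.0]
tcp_rot: [180.0, -0.1, 176.9]
ft_force: [-5.0, -0.3, 3.9]
finger_gap: 0.5
grip_force: 2.6
```

>>> apply_moves(targets=[[-0.7,0,0,0,0,0,1],[0,0,0,0,0,0,1]])

```text
time: 31.02
tool_pos: [572.1, -13.3, 24.8]
tcp_rot: [180.0, -0.2, 176.9]
ft_force: [-8.3, 0.3, 6.4]
finger_gap: 0.1
grip_force: 4.3
```

>>> apply_moves(targets=[[3,0,0,0,0,0,1],[15,0,0,0,0,0,1],[40,0,-10,0,0,0,1],[40,0,-40,0,0,0,1],[10,0,-50,0,0,0,1],[0,0,0,0,0,0,1],[0,0,0,0,0,0,1]])

```text
time: 31.9
tool_pos: [466.1, -7.6, 125.3]
tcp_rot: [180.0, 0.1, 176.9]
ft_force: [0.8, 0.7, -0.4]
finger_gap: -0.1
grip_force: 0.0
```

```bash
python3 - <<'E'
from fl import *
im=snap('side','d6');d=load('d6')
hsv=cv2.cvtColor(im,cv2.COLOR_RGB2HSV);m=cv2.inRange(hsv,(60,100,40),(90,255,255));m[:,:200]=0;m[:180]=0;m[:,400:]=0
k=max(cv2.findContours(m,0,2)[0],key=cv2.contourArea);print(cv2.approxPolyDP(k,2,True)[:,0].tolist())
for qq in(0,.05,.1,.2):
    n=np.array([-np.cos(qq),np.sin(qq)])*8
    e=(590.5-94*np.sin(qq)+n[0])*X+(93-94*np.cos(qq)+n[1])*Y;print(qq,proj(d,[e+[0,0,60],e+[0,0,6]]).round(1).tolist())
ol=load('d1')['im'].astype(int);df=np.abs(im.astype(int)-ol).max(2)>40
print('changed px near saucer/meter/driver/cell/pliers',[int(df[a:b,c:e].sum()) for a,b,c,e in((320,380,150,230),(270,325,105,195),(290,355,245,335),(140,165,270,292),(155,170,325,380),(362,385,230,260))])
E
```

```text
XYz 465.8 17.6 125.3 [1.800e+02 1.000e-01 1.769e+02] 31.9 [ 0.8  0.7 -0.4]
[[249, 197], [200, 188], [200, 240], [204, 241], [200, 243], [200, 266], [207, 267], [250, 221]]
0 [[249.3, 204.6], [250.4, 221.9]]
0.05 [[250.9, 204.9], [251.9, 222.3]]
0.1 [[252.4, 205.4], [253.4, 222.7]]
0.2 [[255.2, 206.3], [256.1, 223.7]]
changed px near saucer/meter/driver/cell/pliers [40, 19, 0, 338, 635, 0]
```

```bash
python3 - <<'E'
from h import *
optics.snapshot('scene')
snap('scene','s2')
for a,b in(('d1','d6'),('s1','s2')):
  for n in(a,b):
    h=cv2.cvtColor(load(n)['im'],cv2.COLOR_RGB2HSV);m=cv2.inRange(h,(110,120,50),(130,255,255))
    print(n,[(np.round(c,1).tolist(),int(s[4])) for s,c in zip(*cv2.connectedComponentsWithStats(m)[2:]) if 20<s[4]<800])
E
```

```text
d1 [([250.9, 106.6], 30), ([281.7, 157.0], 104), ([363.3, 163.6], 149)]
d6 [([251.0, 106.6], 29), ([363.3, 163.6], 150)]
s1 [([224.7, 14.3], 137), ([150.6, 156.8], 49), ([161.0, 158.0], 65), ([117.7, 214.1], 128), ([555.7, 246.5], 75)]
s2 [([224.0, 14.0], 131), ([150.7, 156.6], 41), ([161.0, 158.0], 54), ([117.7, 214.1], 128), ([555.6, 245.4], 73)]
```

The bystanders haven't moved: in the side view the old cell is only hidden by the arm, and the scene view shows it unmoved.

```bash
python3 -c "
from bench import r
print(r.hand_in())"
```

```text
the job is handed in; nothing more can be done
None
```

The tray is fully home and held by its catch, the flap is shut, nothing I checked on the bench has moved, and the job was handed in at about 32 s.

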